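# Wind a chocolate slab to the gauge and back it with the bar

## Task

Turn the hand crank of the portioning board clockwise, seen from above, through rather more than a full turn until its pusher has fed the chocolate slab forward so that the slab's front face is level with the gauge pointer. Then slide the loose aluminium bar back along the board until it lies flush across the slab's front face. Never touch the slab itself with the robot, and leave the bottle, tub and spatula alone.

Things in the scene. Friction and masses are not known exactly. Their poses are not given: they have to be found in the camera images.
- feeder: Fixed portioning board: white plastic, 250 mm (x) by 520 mm (y), top face 15 mm above the counter; it feeds towards its own +y. A steel gearbox (86 x 70 mm, top 75 mm above the counter) stands near the -y end with the crank on top. Origin at counter height on the long centre line, 10 mm to the -y side of the board's middle; z up.
- crank_axis (a point): Point on the crank's upright axis, 120 mm above the counter, at the height of crank_grip; fixed to the feeder (180 mm from its origin along -y), axes as the feeder's.
- crank_grip (a point): Grip point of the crank: centre of its black upright paddle, 60 mm from the axis, 21 mm below its top. The paddle turns rigidly with the arm: 14 mm thick (tangential), 30 mm wide (radial), 91 to 141 mm above the counter. The flat arm and hub below it reach up to 93 mm; nothing near stands higher. Own x radially outward, y tangential, z up.
- crank (a joint): Crank angle in rad, growing clockwise seen from above, 0 to 13; stiff enough to stay where it is left (about 4 N at the paddle). Each rad drives the pusher 6.2 mm along the feeder's +y (39 mm a full turn).
- pusher_face (a point): Middle of the front face of the steel pusher plate (88 mm wide in x, 40 mm high, 2 mm above the board), which pushes the slab's back face; 37 mm above the counter; axes as the feeder's.
- gauge_mark (a point): Tip of the gauge's dark pointer (8 mm wide, top 61 mm above the counter), held by a fixed post on the board's +x edge and reaching towards the slab. Its front (+y) edge is the mark line and holds this point, 64 mm to +x of the board's centre line; axes as the feeder's. Its underside is 40 mm above the board (the bar passes below); the post begins 13 mm behind the mark.
- slab: Loose dark chocolate slab, 90 mm (x) by 110 mm (y, feed direction) by 45 mm high, 0.4 to 0.8 kg, lying on the board ahead of the pusher. Origin at the centre of its underside.
- slab_front (a point): Centre of the slab's front (+y) face, 22.5 mm above the board; axes as the slab's.
- slab_back (a point): Centre of the slab's back (-y) face; axes as the slab's.
- bar: Loose plain aluminium bar (straightedge), 160 mm long (its x), 32 mm wide (its y), 22 mm high, 0.15 to 0.3 kg, lying on the board beyond the slab, a little askew. Origin at the centre of its underside.
- sauce: Amber sauce bottle, 64 mm across, 140 mm tall, on the counter beyond the board; leave alone. Origin under its centre.
- tub: White open tub, 90 mm across, 90 mm tall, on the counter beyond the board; leave alone. Origin under its centre.
- spatula: Spatula lying on the counter between the robot and the board; leave alone. Origin under its middle.

How it is judged:
By the outcome, as a careful person would: the job done as asked, in the order asked, and still so for the second after the job is handed in, with the robot touching nothing.
It also fails if it takes over 72 s, if anything falls off the work surface, if the arm or the gripper's body presses on something with over 40 N, if the wrist force passes 120 N, or if a joint passes its speed limit or range.

## Robot

A 6-joint arm with a two-finger parallel gripper is mounted at the origin on the work surface. World frame = base frame: x ahead of the robot, y to its left, z up, the work surface at z = 0. Lengths are in m, angles in rad, forces in N, time in s.
With the tool pointing down it reaches from about 0.35 to 0.775 m from the base axis. Payload 5.5 kg.
Tool frame: the origin (TCP) lies at the very end of the fingers, on their centre line; the grasp point (between the pads) lies 19 mm behind it; z points along the fingers, y is the direction in which the jaws open and shut (so a half turn about z gives the same grasp; the last joint's range is limited). The gripper opens to 85 mm and grips with 20 to 120 N. Pads are 22 mm wide; open, the fingers measure 114 mm over their backs; the gripper's body (76 mm by 85 mm) begins 54 mm behind the grasp point. The pads swing forward as they close: fully open they stand 13 mm farther back than shut.
Start: joints at [1.065, 0.313, 0.046, 1.304, 0, 1.431], TCP at [0.206, 0.537, 0.231] pointing down, gripper open.
Joint ranges: [-2.76, 2.76], [-0.86, 1.69], [-1.03, 1.26], [-2.2, 2.34], [-1.47, 1.5], [-3.14, 3.14]. Speed limits (rad/s): [2.57, 2.57, 3.14, 3.14, 3.14, 3.14].

## Interface

Orientations are given as a unit quaternion [w, x, y, z].
In Python, from workcell import env gives the robot as it stands. The module is installed in compiled form; this text tells all that it offers.
- The arm moves only by the shell command python3 -m pendant 'ROWS' [FORCE]. ROWS is JSON, a list of rows, each an object with "fingers": the finger opening in mm, from 0 to 85.4; "delta_pos": the shift along the tool's x, y, z in mm, a list of three; "angular": the turn, a rotation vector about the tool's x, y, z in rad, a list of three. In form: [{"fingers": fingers, "delta_pos": [x, y, z], "angular": [ax, ay, az]}, ...]. A call has 1 to 12 rows; each row shifts and turns the commanded pose from where the row before left it, along the tool's axes as they then stand; what a row does not reach is not made up. A row lasts 1/10 s, in which the tool goes at most 50 mm and 8.59 degrees, less where a joint would pass 70% of its speed; a pose out of reach is approached as far as the arm can. A call is refused whole if a number of a shift passes 50 or a number of a turn 0.15, either way. A call with a gripper value outside its range is refused whole. The fingers move at their own pace and stop on an object; FORCE is the grip in N (left out, the last holds). Time passes only in rows, so rows that do not move let the fingers close. It gives the time, the measured TCP pose, the force and the opening at its end, in the units of the state.
- env.get_state(): the state, without advancing time (a new reading comes with each control period).
- env.read_camera(name): name is "scene" or "top" or "wrist"; returns the picture (384x512x3 uint8, blue, green, red); there is no depth.
- env.camera_params(name): a dict with "fx", "fy", "cx", "cy" (pixels), "k1" (the pictures are not rectified: a ray, as slopes to the right and down, at radius r is drawn at 1 + k1 r^2 times it, then the intrinsics apply), "view" (4x4, takes a point from world to camera coordinates). Camera axes: x right, y up, looking along -z (the intrinsics and any distortion apply to the point x, -y, -z); pixel columns grow to the right and rows downward; lengths in m; the calibration is good to about 2 mm. A picture is of the moment at which its call begins: read the wrist's pose just before it. camera_params takes no time and is no camera call; for the wrist camera it gives the pose at the moment of the call.
- env.hand_in(): hands the job in, once; it reports no verdict.
The state is a dict: "clock": time; "joint_pos": joint angles; "qvel": joint speeds; "tau": joint torques, N m; "tcp_pos": TCP position; "orientation": TCP orientation; "wrist_force": force on the tool from outside, world axes, zero at the start; "ft_torque": the same for the moment, N m; "finger_gap": finger opening in m.
Only numpy, scipy, OpenCV 4.12 (cv2) and the standard library are available. Lean on these libraries where they do the work, as an engineer would, in place of code of your own. Each camera call takes 0.05 s, during which the arm holds its last target. There are 200 camera calls.

## Working session

There is one attempt and no reset: what is moved stays moved. The work goes in short steps, Python scripts to look and compute and a shell command to move; the robot and the scene stay as the last step left them, time stands still between calls to the robot, and variables do not carry over. Pictures are saved under pics/ and viewed, about 8 in all and at most 12, crops included, and the job is handed in when it is done.

```bash
mkdir -p pics; python3 - <<'E'
from workcell import env
import cv2,numpy as np
s=env.get_state(); print(s)
for n in("top","scene"):
    im=env.read_camera(n); cv2.imwrite(f"pics/{n}0.png",im); p=env.camera_params(n); print(n,{k:(np.round(v,4).tolist()) for k,v in p.items()})
a=cv2.imread("pics/top0.png"); cv2.imwrite("pics/top0b.png",cv2.resize(a,(800,600),interpolation=cv2.INTER_CUBIC))
E
```

```text
{'clock': 0.0, 'joint_pos': array([1.06541057e+00, 3.14010217e-01, 4.49762629e-02, 1.30361232e+00,
       9.80774219e-06, 1.43120534e+00]), 'qvel': array([-0.00118987, -0.001057  ,  0.00041126,  0.00054073, -0.00015787,
       -0.00071827]), 'tau': array([-2.17559544e-03, -4.80636764e+01,  2.98529506e+01,  1.97406061e-02,
       -3.66991890e-04, -8.65956139e-06]), 'tcp_pos': array([0.20542111, 0.53650021, 0.23040219]), 'orientation': array([-2.97801076e-04,  1.81879323e-01,  9.83320424e-01, -8.75737702e-04]), 'wrist_force': array([-0.00552455, -0.91940092,  0.47799752]), 'ft_torque': array([-0.01433459, -0.0022426 ,  0.01696337]), 'finger_gap': 0.08544622505579744}
top {'fx': 473.2569, 'fy': 473.2569, 'cx': 250.1933, 'cy': 180.6912, 'k1': -0.1816, 'view': [[-0.002, -0.9997, -0.0227, -0.0239], [0.9905, -0.0051, 0.1374, -0.5087], [-0.1375, -0.0223, 0.9903, -1.1341], [0.0, 0.0, 0.0, 1.0]]}
scene {'fx': 435.622, 'fy': 435.622, 'cx': 251.9798, 'cy': 186.3611, 'k1': 0.0263, 'view': [[0.5228, 0.8523, -0.0179, -0.2303], [-0.6384, 0.4053, 0.6544, 0.2607], [0.565, -0.3307, 0.756, -1.4941], [0.0, 0.0, 0.0, 1.0]]}
```

View pics/top0b.png

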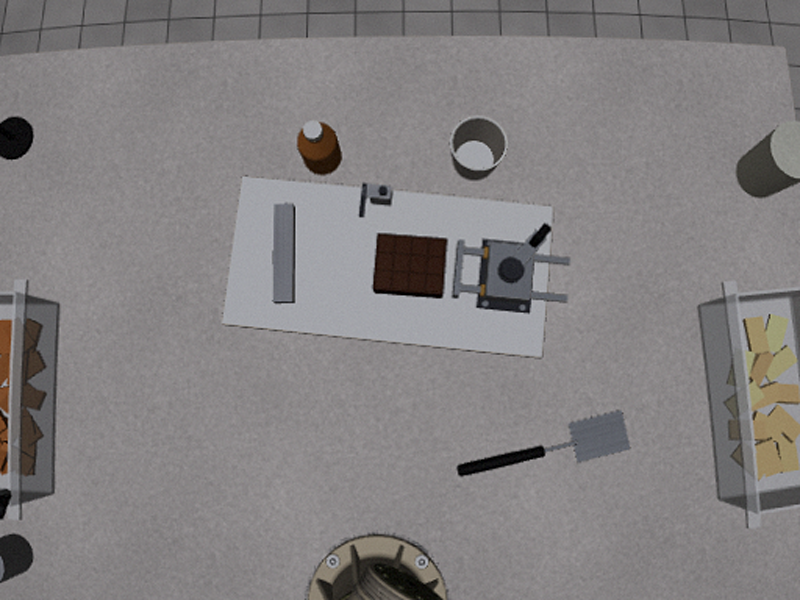

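View pics/scene0.png

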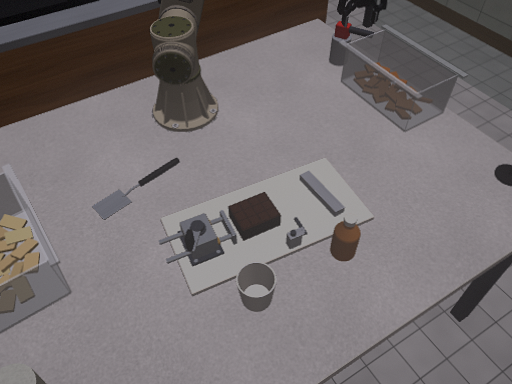

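```bash
cat > h.py <<'E'
from workcell import env
import cv2,numpy as np
def cast(n,uv,z,p=None):
    p=p or env.camera_params(n); V=np.array(p["view"]); K=np.array([[p["fx"],0,p["cx"]],[0,p["fy"],p["cy"]],[0,0,1.]])
    q=cv2.undistortPoints(np.array(uv,float).reshape(-1,1,2),K,np.array([p["k1"],0,0,0.]),None,None,(3,100,1e-12)).reshape(-1,2)
    d=np.c_[q[:,0],-q[:,1],-np.ones(len(q))]@V[:3,:3]; c=-V[:3,:3].T@V[:3,3]
    return c+d*((z-c[2])/d[:,2])[:,None]
def proj(n,P,p=None):
    p=p or env.camera_params(n); V=np.array(p["view"]); X=np.atleast_2d(P)@V[:3,:3].T+V[:3,3]
    s=np.c_[-X[:,0]/X[:,2],X[:,1]/X[:,2]]; s*=1+p["k1"]*(s**2).sum(1,keepdims=True)
    return s*[p["fx"],p["fy"]]+[p["cx"],p["cy"]]
def rect(pts): # min-area rect of world xy points: centre, sizes, angle
    (c,s,a)=cv2.minAreaRect((np.array(pts)[:,:2]*1000).astype(np.float32)); return np.array(c),np.array(s),a
def big(m): 
    cs,_=cv2.findContours(m.astype(np.uint8),cv2.RETR_EXTERNAL,cv2.CHAIN_APPROX_NONE); return max(cs,key=cv2.contourArea)[:,0].astype(float)
E
cat > m.py <<'E'
from h import *
import sys
im=cv2.imread(sys.argv[1]); hsv=cv2.cvtColor(im,cv2.COLOR_BGR2HSV); H,S,Vv=[hsv[...,i].astype(int) for i in range(3)]
g=im.astype(int).sum(2)/3
for n,(x,y) in dict(board=(200,210),counter=(200,280),bar=(182,165),slab=(263,165),paddle=(345,151),hub=(327,171),gbox=(337,165),pointer=(232,130)).items(): print(n,im[y,x])
win=np.zeros(g.shape,bool); win[105:235,135:365]=1
b=cv2.morphologyEx(((g>185)&win).astype(np.uint8),cv2.MORPH_CLOSE,np.ones((25,25)))
print("board",*rect(cast("top",big(b),.015)))
sl=(im[...,2].astype(int)-im[...,0]>15)&(g<100)&win; sl[:,300:]=0; sl[:140]=0
print("slab",*rect(cast("top",big(sl),.06)))
ba=(g<185)&win; ba[:,205:]=0; ba[:,:160]=0;ba[:125]=0;ba[205:]=0
print("bar",*rect(cast("top",big(ba),.037)))
pa=(g<60); pa[:,:333]=0; pa[:,355:]=0; pa[:140]=0; pa[162:]=0
print("paddle",*rect(cast("top",big(pa),.141)))
x=im[100:210,210:360]; cv2.imwrite("pics/crop0.png",cv2.resize(x,None,fx=5.3,fy=5.3,interpolation=cv2.INTER_CUBIC))
E
python3 m.py pics/top0.png
```

```text
board [168 161 158]
counter [143 143 144]
bar [118 111 108]
slab [16 25 41]
paddle [20 20 20]
hub [39 34 32]
gbox [106  98  96]
pointer [30 27 24]Traceback (most recent call last):
  File "m.py", line 8, in <module>
    print("board",*rect(cast("top",big(b),.015)))
                                   ~~~^^^
  File "h.py", line 15, in big
    cs,_=cv2.findContours(m.astype(np.uint8),cv2.RETR_EXTERNAL,cv2.CHAIN_APPROX_NONE); return max(cs,key=cv2.contourArea)[:,0].astype(float)
                                                                                              ~~~^^^^^^^^^^^^^^^^^^^^^^^^
ValueError: max() iterable argument is empty
```

```bash
sed -i 's/^b=.*/bl=cv2.GaussianBlur(im,(3,3),0).astype(int); b=(((bl[...,0]-bl[...,2])>5)\&(bl[...,0]>148)\&win).astype(np.uint8); b=cv2.morphologyEx(cv2.morphologyEx(b,cv2.MORPH_OPEN,np.ones((3,3))),cv2.MORPH_CLOSE,np.ones((25,25)))/; s/ba=(g<185)/ba=(g<145)/' m.py; python3 m.py pics/top0.png|tail -n +9
```

```text
Traceback (most recent call last):
  File "m.py", line 8, in <module>
    print("board",*rect(cast("top",big(b),.015)))
                        ~~~~^^^^^^^^^^^^^^^^^^^
  File "h.py", line 5, in cast
    q=cv2.undistortPoints(np.array(uv,float).reshape(-1,1,2),K,np.array([p["k1"],0,0,0.]),None,None,(3,100,1e-12)).reshape(-1,2)
      ~~~~~~~~~~~~~~~~~~~^^^^^^^^^^^^^^^^^^^^^^^^^^^^^^^^^^^^^^^^^^^^^^^^^^^^^^^^^^^^^^^^^^^^^^^^^^^^^^^^^^^^^^^^^
cv2.error: OpenCV(4.12.0) /io/opencv/modules/calib3d/src/undistort.dispatch.cpp:393: error: (-215:Assertion failed) CV_IS_MAT(matP) && matP->rows == 3 && (matP->cols == 3 || matP->cols == 4) in function 'cvUndistortPointsInternal'
```

```bash
sed -i 's/cv2.undistortPoints(\(.*\),None,None,(3,100,1e-12))/cv2.undistortPointsIter(\1,np.eye(3),np.eye(3),(3,100,1e-12))/' h.py; python3 m.py pics/top0.png|tail -n +9
```

```text
board [542.00177002 -20.40350342] [510.8848877  241.45773315] 83.87254333496094
slab [534.3493042  -54.48331833] [107.05438995  87.13079834] 84.9162368774414
bar [558.46569824 147.1051178 ] [164.93702698  35.3936882 ] 1.058555245399475
paddle [ 561.67114258 -244.1137085 ] [13.65801144 38.41558456] 47.97148895263672
```

View pics/crop0.png

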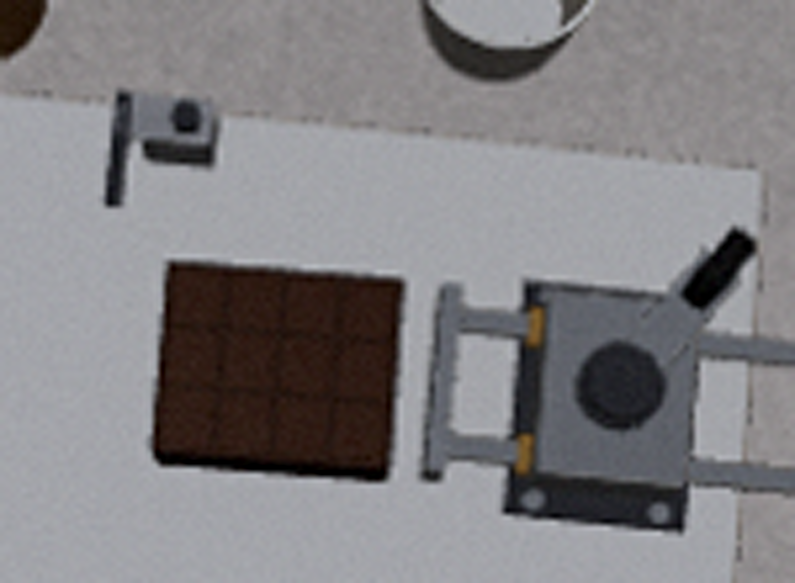

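```bash
cat > f.py <<'E'
from h import *
import sys
im=cv2.imread(sys.argv[1]); bl=cv2.GaussianBlur(im,(3,3),0).astype(int); g=bl.mean(2)
def edge(p0,p1,n=15,half=6,sgn=None):
    "subpixel strongest-gradient points along normals of segment p0-p1 (crop0 coords)"
    p0,p1=[(np.array(p)+.5)/5.3-.5+[210,100] for p in(p0,p1)]
    t=(p1-p0)/np.linalg.norm(p1-p0); nn=np.array([-t[1],t[0]]); s=np.arange(-half,half+.01,.25); out=[]
    for a in np.linspace(.08,.92,n):
        q=(p0+a*(p1-p0)+s[:,None]*nn).astype(np.float32)
        v=cv2.remap(g.astype(np.float32),q[:,0],q[:,1],cv2.INTER_LINEAR).ravel(); d=np.gradient(v)
        w=np.abs(d) if sgn is None else np.clip(sgn*d,0,None)
        k=w.argmax(); sl=slice(max(k-4,0),k+5); out.append((q[sl]*w[sl,None]).sum(0)/w[sl].sum())
    return np.array(out)
def line(uv,z):
    P=cast("top",uv,z)[:,:2]*1000; vx,vy,x,y=cv2.fitLine(P.astype(np.float32),cv2.DIST_HUBER,0,.01,.01).ravel()
    a=np.degrees(np.arctan2(vy,vx)); r=(P-[x,y])@[-vy,vx]; return np.array([x,y]),np.array([vx,vy]),a,r.std()
E
cat > a.py <<'E'
from f import *
def full(u,v): return ((u*.64-210)*5.3,(v*.64-100)*5.3)
B={k:line(edge(full(*a),full(*b),40,4),.015) for k,a,b in[("px",(400,187),(552,208)),("px2",(245,179),(355,186)),("mx",(225,325),(541,357)),("py",(243,180),(224,323)),("my",(553,215),(543,355))]}
for k,v in B.items(): print(k,v[0].round(1),round(float(v[2]),2),round(float(v[3]),2))
hub=(g<50); w=np.zeros_like(hub); w[160:184,316:338]=1; c=big(hub&w); (u,v),r=cv2.minEnclosingCircle(c.astype(np.float32)); print("hub",u,v,r,[cast("top",[(u,v)],z)[0].round(4) for z in(.093,.10)])
for n,a,b,z in[("slabF",(168,262),(155,452),.06),("slabB",(404,280),(390,462),.06),("push",(440,290),(427,470),.057),("ptr",(117,125),(106,200),.061)]:
    L=line(edge(a,b,15,2.5),z); print(n,L[0].round(1),round(float(L[2]),2),round(float(L[3]),2))
E
python3 a.py pics/top0.png
```

```text
px [ 649.2 -169. ] 83.72 0.47
px2 [679.8 114.1] 83.99 0.53
mx [419. -11.] 83.86 0.42
py [565.9 236.7] -6.11 0.47
my [ 498.6 -274.5] -5.76 2.18
hub 326.5 172.6999969482422 7.844844818115234 [array([ 0.5186, -0.2067,  0.093 ]), array([ 0.5175, -0.2058,  0.1   ])]
slabF [544.4  -0.6] -4.5 0.41
slabB [ 526.3 -109.2] -5.04 0.53
push [ 530.8 -123.5] -6.14 0.48
ptr [632.8  22.6] -5.83 0.53
```

```bash
R='{"fingers":85,"delta_pos":[-34.2,-33.6,0],"angular":[0,0,0]}'; python3 -m pendant '[{"fingers":60,"delta_pos":[-34.2,-33.6,0],"angular":[0,0,0]},{"fingers":60,"delta_pos":[-34.2,-33.6,0],"angular":[0,0,0]},{"fingers":60,"delta_pos":[-34.2,-33.6,0],"angular":[0,0,0]},{"fingers":60,"delta_pos":[-34.2,-33.6,0],"angular":[0,0,0]},{"fingers":60,"delta_pos":[-34.2,-33.6,0],"angular":[0,0,0]},{"fingers":60,"delta_pos":[-34.2,-33.6,0],"angular":[0,0,0]},{"fingers":60,"delta_pos":[-34.2,-33.6,0],"angular":[0,0,0]},{"fingers":60,"delta_pos":[-34.2,-33.6,0],"angular":[0,0,0]},{"fingers":60,"delta_pos":[-34.2,-33.6,0],"angular":[0,0,0]},{"fingers":60,"delta_pos":[-34.2,-33.6,0],"angular":[0,0,0]},{"fingers":60,"delta_pos":[-34.2,-33.6,0],"angular":[0,0,0]},{"fingers":60,"delta_pos":[-34.2,-33.6,0],"angular":[0,0,0]}]' 25
python3 -m pendant '[{"fingers":60,"delta_pos":[-34.2,-33.6,0],"angular":[0,0,0]},{"fingers":60,"delta_pos":[-34.2,-33.6,0],"angular":[0,0,0]},{"fingers":60,"delta_pos":[-34.2,-33.6,0],"angular":[0,0,0]},{"fingers":60,"delta_pos":[-34.2,-33.6,0],"angular":[0,0,0]},{"fingers":60,"delta_pos":[-34.2,-33.6,0],"angular":[0,0,0]},{"fingers":60,"delta_pos":[-34.2,-33.6,0],"angular":[0,0,0]},{"fingers":60,"delta_pos":[0,0,0],"angular":[0,0,-0.1387]},{"fingers":60,"delta_pos":[0,0,0],"angular":[0,0,-0.1387]},{"fingers":60,"delta_pos":[0,0,0],"angular":[0,0,-0.1387]},{"fingers":60,"delta_pos":[0,0,0],"angular":[0,0,-0.1387]},{"fingers":60,"delta_pos":[0,0,0],"angular":[0,0,-0.1387]},{"fingers":60,"delta_pos":[0,0,0],"angular":[0,0,-0.1387]}]'
python3 - <<'E'
from h import *
s=env.get_state(); print(s["joint_pos"].round(3))
E
```

```text
clock: 1.3
tcp_pos: [0.4449, 0.0117, 0.2312]
orientation: [-0.0, 0.182, 0.983, 0.0]
wrist_force: [1.5, 0.5, 0.2]
finger_gap: 0.0598
clock: 2.5
tcp_pos: [0.5639, -0.2479, 0.2306]
orientation: [-0.0, -0.234, 0.972, 0.0]
wrist_force: [0.1, -0.6, 0.1]
finger_gap: 0.06
[-0.544  0.396  0.164  1.34   0.    -1.016]
```

```bash
python3 -m pendant '[{"fingers":60,"delta_pos":[0,0,0],"angular":[0,0,-0.1387]},{"fingers":60,"delta_pos":[0,0,0],"angular":[0,0,-0.1387]},{"fingers":60,"delta_pos":[0,0,0],"angular":[0,0,-0.1387]},{"fingers":60,"delta_pos":[0,0,0],"angular":[0,0,-0.1387]},{"fingers":60,"delta_pos":[0,0,0],"angular":[0,0,-0.1387]},{"fingers":60,"delta_pos":[0,0,0],"angular":[0,0,-0.1387]},{"fingers":60,"delta_pos":[0,0,0],"angular":[0,0,-0.1387]},{"fingers":60,"delta_pos":[0,0,0],"angular":[0,0,-0.1387]},{"fingers":60,"delta_pos":[0,0,0],"angular":[0,0,-0.1387]},{"fingers":60,"delta_pos":[0,0,0],"angular":[0,0,-0.1387]},{"fingers":60,"delta_pos":[0,0,0],"angular":[0,0,-0.1387]},{"fingers":60,"delta_pos":[0,0,0],"angular":[0,0,-0.1387]}]'
python3 -m pendant '[{"fingers":60,"delta_pos":[0,0,0],"angular":[0,0,-0.1387]},{"fingers":60,"delta_pos":[0,0,0],"angular":[0,0,-0.1387]},{"fingers":60,"delta_pos":[0,0,0],"angular":[0,0,0]}]'
python3 - <<'E'
from h import *
s=env.get_state(); print(s["joint_pos"].round(3))
p=env.camera_params("wrist"); im=env.read_camera("wrist"); cv2.imwrite("pics/w1.png",im)
import json; json.dump({k:np.array(v).tolist() for k,v in p.items()},open("w1.json","w"))
print(s["tcp_pos"],p)
a=np.radians(-6.12); ex=np.array([np.cos(a),np.sin(a),0])
ax=np.array([.5205,-.2083,.093]); ph=np.radians(-42)
print("expect hub,paddle top",proj("wrist",[ax,[ax[0]+.06*np.cos(ph),ax[1]+.06*np.sin(ph),.141]],p))
E
```

```text
clock: 3.7
tcp_pos: [0.5639, -0.2478, 0.2306]
orientation: [-0.0, 0.876, -0.482, -0.001]
wrist_force: [0.9, -0.5, -0.8]
finger_gap: 0.0598
clock: 4.0
tcp_pos: [0.564, -0.2478, 0.2307]
orientation: [-0.0, 0.934, -0.358, -0.001]
wrist_force: [0.3, 0.7, 0.4]
finger_gap: 0.06
[-0.544  0.396  0.164  1.34   0.    -2.953]
[ 0.56397487 -0.24782192  0.23069387] {'fx': 298.19908726839554, 'fy': 298.19908726839554, 'cx': 252.39675976375023, 'cy': 191.5799758300719, 'k1': -0.06399833972720669, 'view': array([[-6.69831374e-01, -7.42513204e-01, -2.67439055e-04,
         1.92765184e-01],
       [ 7.07649231e-01, -6.38270950e-01, -3.03055704e-01,
        -5.17510250e-01],
       [ 2.24852164e-01, -2.03185472e-01,  9.52972806e-01,
        -5.56464980e-01],
       [ 0.00000000e+00,  0.00000000e+00,  0.00000000e+00,
         1.00000000e+00]])}
expect hub,paddle top [[251.19830658 234.45411143]
 [250.79835651 193.74980812]]
```

View pics/w1.png

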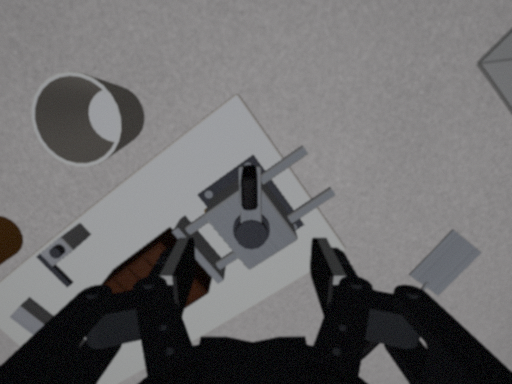

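```bash
python3 -m pendant '[{"fingers":60,"delta_pos":[1.2,0,42],"angular":[0,0,0]},{"fingers":60,"delta_pos":[0,0,42],"angular":[0,0,0]},{"fingers":60,"delta_pos":[0,0,42],"angular":[0,0,0]},{"fingers":60,"delta_pos":[0,0,0],"angular":[0,0,0]},{"fingers":8,"delta_pos":[0,0,0],"angular":[0,0,0]},{"fingers":8,"delta_pos":[0,0,0],"angular":[0,0,0]},{"fingers":8,"delta_pos":[0,0,0],"angular":[0,0,0]},{"fingers":8,"delta_pos":[0,0,0],"angular":[0,0,0]},{"fingers":8,"delta_pos":[0,0,0],"angular":[0,0,0]},{"fingers":8,"delta_pos":[0,0,0],"angular":[0,0,0]}]' 25
python3 -c "
from h import *
s=env.get_state(); print(s['ft_torque'].round(2))"
```

```text
clock: 5.05
tcp_pos: [0.5674, -0.2496, 0.1083]
orientation: [0.0, 0.933, -0.359, 0.003]
wrist_force: [2.9, 1.6, 5.7]
finger_gap: 0.0138
[ 0.22 -0.34 -0.29]
```

```bash
python3 -m pendant '[{"fingers":8,"delta_pos":[-0.59,8.37,0],"angular":[0,0,0.14]},{"fingers":8,"delta_pos":[-0.59,8.37,0],"angular":[0,0,0.14]},{"fingers":8,"delta_pos":[-0.59,8.37,0],"angular":[0,0,0.14]},{"fingers":8,"delta_pos":[-0.59,8.37,0],"angular":[0,0,0.14]},{"fingers":8,"delta_pos":[-0.59,8.37,0],"angular":[0,0,0.14]},{"fingers":8,"delta_pos":[-0.59,8.37,0],"angular":[0,0,0.14]},{"fingers":8,"delta_pos":[0,0,0],"angular":[0,0,0]}]' 
python3 -c "
from h import *
s=env.get_state(); print(s['ft_torque'].round(2),s['joint_pos'].round(3))"
```

```text
clock: 5.75
tcp_pos: [0.5207, -0.2699, 0.1083]
orientation: [-0.0, -0.705, 0.709, -0.002]
wrist_force: [-0.9, 1.0, 8.3]
finger_gap: 0.0137
[-0.05  0.49 -0.1 ] [-6.140e-01  3.950e-01 -1.450e-01  1.026e+00 -1.000e-03 -2.179e+00]
```

```bash
python3 -m pendant '[{"fingers":8,"delta_pos":[-0.59,8.37,0],"angular":[0,0,0.14]},{"fingers":8,"delta_pos":[-0.59,8.37,0],"angular":[0,0,0.14]},{"fingers":8,"delta_pos":[-0.59,8.37,0],"angular":[0,0,0.14]},{"fingers":8,"delta_pos":[-0.59,8.37,0],"angular":[0,0,0.14]},{"fingers":8,"delta_pos":[-0.59,8.37,0],"angular":[0,0,0.14]},{"fingers":8,"delta_pos":[-0.59,8.37,0],"angular":[0,0,0.14]},{"fingers":8,"delta_pos":[-0.59,8.37,0],"angular":[0,0,0.14]},{"fingers":8,"delta_pos":[-0.59,8.37,0],"angular":[0,0,0.14]},{"fingers":8,"delta_pos":[-0.59,8.37,0],"angular":[0,0,0.14]},{"fingers":8,"delta_pos":[-0.59,8.37,0],"angular":[0,0,0.14]},{"fingers":8,"delta_pos":[-0.59,8.37,0],"angular":[0,0,0.14]},{"fingers":8,"delta_pos":[-0.59,8.37,0],"angular":[0,0,0.14]}]' 
python3 -c "
from h import *
s=env.get_state(); print(s['ft_torque'].round(2),s['joint_pos'].round(3))"
```

```text
clock: 6.95
tcp_pos: [0.4592, -0.201, 0.1081]
orientation: [-0.001, 0.058, 0.998, -0.0]
wrist_force: [-9.2, 5.7, 19.3]
finger_gap: 0.0135
[0.99 1.91 0.53] [-0.572  0.247 -0.358  0.967 -0.001 -0.455]
```

```bash
python3 -m pendant '[{"fingers":8,"delta_pos":[-0.59,8.37,-1],"angular":[0,0,0.14]},{"fingers":8,"delta_pos":[-0.59,8.37,-1],"angular":[0,0,0.14]},{"fingers":8,"delta_pos":[-0.59,8.37,-1],"angular":[0,0,0.14]},{"fingers":8,"delta_pos":[-0.59,8.37,0],"angular":[0,0,0.14]},{"fingers":8,"delta_pos":[-0.59,8.37,0],"angular":[0,0,0.14]},{"fingers":8,"delta_pos":[-0.59,8.37,0],"angular":[0,0,0.14]},{"fingers":8,"delta_pos":[-0.59,8.37,0],"angular":[0,0,0.14]},{"fingers":8,"delta_pos":[-0.59,8.37,0],"angular":[0,0,0.14]},{"fingers":8,"delta_pos":[-0.59,8.37,0],"angular":[0,0,0.14]},{"fingers":8,"delta_pos":[-0.59,8.37,0],"angular":[0,0,0.14]},{"fingers":8,"delta_pos":[-0.59,8.37,0],"angular":[0,0,0.14]},{"fingers":8,"delta_pos":[-0.59,8.37,0],"angular":[0,0,0.14]}]' 
python3 -c "
from h import *
s=env.get_state(); print(s['ft_torque'].round(2),s['joint_pos'].round(3))"
```

```text
clock: 8.15
tcp_pos: [0.5345, -0.1463, 0.1084]
orientation: [-0.002, 0.781, 0.624, 0.003]
wrist_force: [3.9, 10.1, -2.8]
finger_gap: 0.0137
[ 1.91 -0.69  0.41] [-0.416  0.341 -0.226  1.006  0.007  1.378]
```

```bash
python3 -m pendant '[{"fingers":8,"delta_pos":[-0.59,8.37,0],"angular":[0,0,0.14]},{"fingers":8,"delta_pos":[-0.59,8.37,0],"angular":[0,0,0.14]},{"fingers":8,"delta_pos":[-0.59,8.37,0],"angular":[0,0,0.14]},{"fingers":8,"delta_pos":[-0.59,8.37,0],"angular":[0,0,0.14]},{"fingers":8,"delta_pos":[-0.59,8.37,0],"angular":[0,0,0.14]},{"fingers":8,"delta_pos":[-0.59,8.37,0],"angular":[0,0,0.14]},{"fingers":8,"delta_pos":[-0.59,8.37,0],"angular":[0,0,0.14]},{"fingers":8,"delta_pos":[-0.59,8.37,0],"angular":[0,0,0.14]},{"fingers":8,"delta_pos":[-0.59,8.37,0],"angular":[0,0,0.14]},{"fingers":8,"delta_pos":[0,0,0],"angular":[0,0,0]}]' 
cat > st.py <<'E'
from h import *
s=env.get_state(); q=s["orientation"]; yaw=np.degrees(2*np.arctan2(q[2],q[1])); t=s["tcp_pos"]*1000
a=np.radians(-6.12); ex=np.array([np.cos(a),np.sin(a)]); ey=np.array([-ex[1],ex[0]])
print("yaw",round((yaw+180)%360-180,2),"q6",s["joint_pos"][5].round(3),"tcp",t.round(1),"axis est",(t[:2]-60*np.array([np.cos(np.radians(yaw)),np.sin(np.radians(yaw))])).round(1),"feeder xy",(t[:2]@ex-540.7).round(1),(t[:2]@ey-27.95).round(1),s["ft_torque"].round(2))
E
python3 st.py
```

```text
clock: 9.15
tcp_pos: [0.5835, -0.2026, 0.1084]
orientation: [-0.001, 0.999, 0.043, 0.003]
wrist_force: [11.8, 5.6, -7.0]
finger_gap: 0.0136
yaw 4.98 q6 2.588 tcp [ 583.5 -202.6  108.4] axis est [ 523.7 -207.8] feeder xy 61.1 -167.2 [ 0.98 -1.96 -0.48]
```

```bash
python3 -m pendant '[{"fingers":50,"delta_pos":[0,0,0],"angular":[0,0,0]},{"fingers":50,"delta_pos":[0,0,0],"angular":[0,0,0]},{"fingers":50,"delta_pos":[0,0,0],"angular":[0,0,0]},{"fingers":50,"delta_pos":[0,0,-45],"angular":[0,0,0]},{"fingers":50,"delta_pos":[0,0,0],"angular":[0,0,-0.1366]},{"fingers":50,"delta_pos":[0,0,0],"angular":[0,0,-0.1366]},{"fingers":50,"delta_pos":[0,0,0],"angular":[0,0,-0.1366]},{"fingers":50,"delta_pos":[0,0,0],"angular":[0,0,-0.1366]},{"fingers":50,"delta_pos":[0,0,0],"angular":[0,0,-0.1366]},{"fingers":50,"delta_pos":[0,0,0],"angular":[0,0,-0.1366]},{"fingers":50,"delta_pos":[0,0,0],"angular":[0,0,-0.1366]},{"fingers":50,"delta_pos":[0,0,0],"angular":[0,0,-0.1366]}]' 
python3 -m pendant '[{"fingers":50,"delta_pos":[0,0,0],"angular":[0,0,-0.1366]},{"fingers":50,"delta_pos":[0,0,0],"angular":[0,0,-0.1366]},{"fingers":50,"delta_pos":[0,0,0],"angular":[0,0,-0.1366]},{"fingers":50,"delta_pos":[0,0,0],"angular":[0,0,-0.1366]},{"fingers":50,"delta_pos":[0,0,0],"angular":[0,0,-0.1366]},{"fingers":50,"delta_pos":[0,0,0],"angular":[0,0,-0.1366]},{"fingers":50,"delta_pos":[0,0,0],"angular":[0,0,-0.1366]},{"fingers":50,"delta_pos":[0,0,0],"angular":[0,0,-0.1366]},{"fingers":50,"delta_pos":[0,0,0],"angular":[0,0,-0.1366]},{"fingers":50,"delta_pos":[0,0,0],"angular":[0,0,-0.1366]},{"fingers":50,"delta_pos":[0,0,0],"angular":[0,0,-0.1366]},{"fingers":50,"delta_pos":[0,0,0],"angular":[0,0,-0.1366]}]' 
python3 -m pendant '[{"fingers":50,"delta_pos":[0,0,0],"angular":[0,0,-0.1366]},{"fingers":50,"delta_pos":[0,0,0],"angular":[0,0,-0.1366]},{"fingers":50,"delta_pos":[0,0,0],"angular":[0,0,-0.1366]},{"fingers":50,"delta_pos":[0,0,0],"angular":[0,0,0]}]' 
python3 st.py; python3 - <<'E'
from h import *
cv2.imwrite("pics/top1.png",env.read_camera("top"))
x=cv2.imread("pics/top1.png")[100:210,210:360]; cv2.imwrite("pics/crop1.png",cv2.resize(x,None,fx=5.3,fy=5.3,interpolation=cv2.INTER_CUBIC))
E
```

```text
clock: 10.35
tcp_pos: [0.5801, -0.2034, 0.1537]
orientation: [0.0, 0.829, 0.56, -0.0]
wrist_force: [1.2, 0.4, -0.1]
finger_gap: 0.0496
clock: 11.55
tcp_pos: [0.5801, -0.2035, 0.1537]
orientation: [0.0, 0.157, 0.988, -0.0]
wrist_force: [-0.8, -0.8, -0.2]
finger_gap: 0.0504
clock: 11.95
tcp_pos: [0.5801, -0.2034, 0.1537]
orientation: [0.0, -0.045, 0.999, -0.0]
wrist_force: [-0.9, 0.1, -0.5]
finger_gap: 0.0502
yaw -174.84 q6 -0.558 tcp [ 580.1 -203.4  153.7] axis est [ 639.9 -198. ] feeder xy 57.8 -168.4 [ 0.02  0.01 -0.01]
```

View pics/crop1.png

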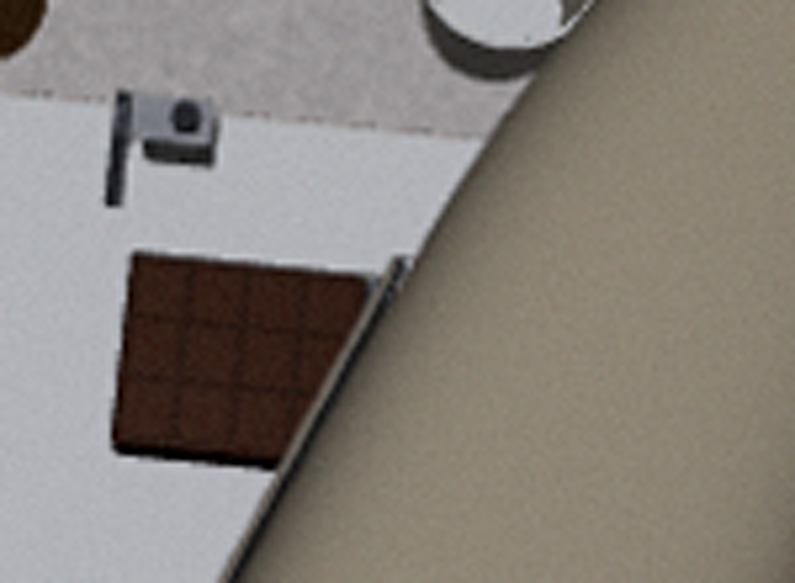

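```bash
cat > g.py <<'E'
from f import *
ey=np.array([.1066,.9943]); ex=np.array([.9943,-.1066])
def gap(a,b,top=None):
    F=line(edge(a,b,15,2.5),.06); P=line(edge((117,125),(106,200),15,2.5),.061)
    c=(P[0]-F[0]); print("slabF",F[0].round(1),"ang",round(float(F[2]),2),"ptr",P[0].round(1),round(float(P[2]),2),"gap along ey",round(float(c@ey),2),"res",round(float(F[3]),2))
import ast; gap(*ast.literal_eval(sys.argv[2]))
E
python3 g.py pics/top0.png "((168,262),(155,452))"; python3 g.py pics/top1.png "((135,256),(114,440))"
python3 -m pendant '[{"fingers":50,"delta_pos":[-2,0,45],"angular":[0,0,0]},{"fingers":50,"delta_pos":[0,0,0],"angular":[0,0,0]},{"fingers":8,"delta_pos":[0,0,0],"angular":[0,0,0]},{"fingers":8,"delta_pos":[0,0,0],"angular":[0,0,0]},{"fingers":8,"delta_pos":[0,0,0],"angular":[0,0,0]},{"fingers":8,"delta_pos":[0,0,0],"angular":[0,0,0]},{"fingers":8,"delta_pos":[0,0,0],"angular":[0,0,0]}]'; python3 st.py
```

```text
slabF [544.4  -0.6] ang -4.5 ptr [632.8  22.6] -5.83 gap along ey 32.52 res 0.41
slabF [535.8  18.2] ang -6.01 ptr [631.7  22.8] -5.91 gap along ey 14.81 res 0.39
clock: 12.7
tcp_pos: [0.5833, -0.2031, 0.1102]
orientation: [0.001, -0.045, 0.999, -0.0]
wrist_force: [-1.1, 3.2, 6.2]
finger_gap: 0.0137
yaw -174.87 q6 -0.555 tcp [ 583.3 -203.1  110.2] axis est [ 643.1 -197.7] feeder xy 60.9 -167.7 [ 0.54  0.09 -0.39]
```

```bash
python3 -m pendant '[{"fingers":8,"delta_pos":[0.59,-8.37,-1],"angular":[0,0,0.14]},{"fingers":8,"delta_pos":[0.59,-8.37,-1],"angular":[0,0,0.14]},{"fingers":8,"delta_pos":[0.59,-8.37,0],"angular":[0,0,0.14]},{"fingers":8,"delta_pos":[0.59,-8.37,0],"angular":[0,0,0.14]},{"fingers":8,"delta_pos":[0.59,-8.37,0],"angular":[0,0,0.14]},{"fingers":8,"delta_pos":[0.59,-8.37,0],"angular":[0,0,0.14]},{"fingers":8,"delta_pos":[0.59,-8.37,0],"angular":[0,0,0.14]},{"fingers":8,"delta_pos":[0.59,-8.37,0],"angular":[0,0,0.14]},{"fingers":8,"delta_pos":[0.59,-8.37,0],"angular":[0,0,0.14]},{"fingers":8,"delta_pos":[0.59,-8.37,0],"angular":[0,0,0.14]},{"fingers":8,"delta_pos":[0.59,-8.37,0],"angular":[0,0,0.14]},{"fingers":8,"delta_pos":[0.59,-8.37,0],"angular":[0,0,0.14]}]'; python3 -m pendant '[{"fingers":8,"delta_pos":[0.59,-8.37,0],"angular":[0,0,0.14]},{"fingers":8,"delta_pos":[0,0,0],"angular":[0,0,0]},{"fingers":8,"delta_pos":[0,0,0],"angular":[0,0,0]}]'; python3 st.py
python3 - <<'E'
from h import *
cv2.imwrite("pics/top2.png",env.read_camera("top"))
x=cv2.imread("pics/top2.png")[100:210,210:360]; cv2.imwrite("pics/crop2.png",cv2.resize(x,None,fx=5.3,fy=5.3,interpolation=cv2.INTER_CUBIC))
E
python3 g.py pics/top2.png "((109,250),(90,436))"
```

```text
clock: 13.9
tcp_pos: [0.5202, -0.2693, 0.1102]
orientation: [-0.0, 0.716, 0.698, -0.001]
wrist_force: [-2.7, 0.1, -0.8]
finger_gap: 0.0137
clock: 14.2
tcp_pos: [0.5116, -0.2685, 0.1102]
orientation: [-0.0, 0.761, 0.649, -0.002]
wrist_force: [-6.3, -3.8, -0.5]
finger_gap: 0.0141
yaw 80.91 q6 1.109 tcp [ 511.6 -268.5  110.2] axis est [ 502.1 -327.7] feeder xy -3.4 -240.4 [-0.63  0.96  0.08]
slabF [545.3  28.4] ang -5.98 ptr [632.8  22.6] -5.81 gap along ey 3.55 res 0.34
```

View pics/crop2.png

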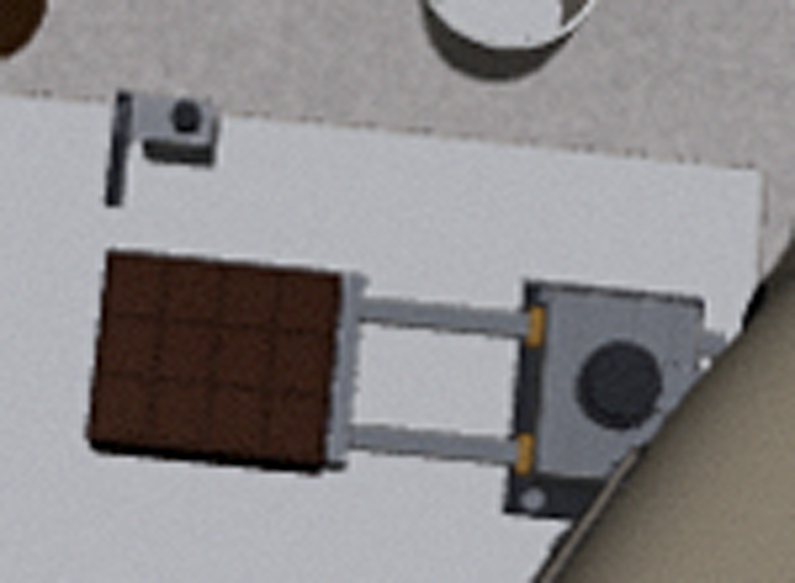

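```bash
python3 -m pendant '[{"fingers":8,"delta_pos":[0.55,-8.08,0],"angular":[0,0,0.135]},{"fingers":8,"delta_pos":[0.55,-8.08,0],"angular":[0,0,0.135]},{"fingers":8,"delta_pos":[0.55,-8.08,0],"angular":[0,0,0.135]},{"fingers":8,"delta_pos":[0.55,-8.08,0],"angular":[0,0,0.135]},{"fingers":8,"delta_pos":[0,0,0],"angular":[0,0,0]},{"fingers":8,"delta_pos":[0,0,0],"angular":[0,0,0]}]'; python3 st.py
python3 - <<'E'
from h import *
ims=[env.read_camera("top").astype(float) for _ in range(6)]
cv2.imwrite("pics/top3.png",np.mean(ims,0).round().astype(np.uint8)); cv2.imwrite("pics/scene3.png",env.read_camera("scene"))
E
python3 g.py pics/top3.png "((101,249),(82,435))"
```

```text
clock: 14.85
tcp_pos: [0.4815, -0.2548, 0.1103]
orientation: [-0.0, 0.906, 0.422, -0.002]
wrist_force: [-8.9, -3.3, 1.8]
finger_gap: 0.0135
yaw 49.97 q6 1.637 tcp [ 481.5 -254.8  110.3] axis est [ 442.9 -300.7] feeder xy -34.8 -230.0 [-0.54  1.56  0.06]
slabF [548.9  31.5] ang -6.7 ptr [632.8  22.6] -5.85 gap along ey 0.15 res 0.35
```

```bash
python3 -m pendant '[{"fingers":50,"delta_pos":[0,0,0],"angular":[0,0,0]},{"fingers":50,"delta_pos":[0,0,0],"angular":[0,0,0]},{"fingers":50,"delta_pos":[0,0,0],"angular":[0,0,0]},{"fingers":50,"delta_pos":[0,0,-45],"angular":[0,0,0]},{"fingers":50,"delta_pos":[0,0,-45],"angular":[0,0,0]},{"fingers":85,"delta_pos":[40,-22.9,0],"angular":[0,0,0]},{"fingers":85,"delta_pos":[40,-22.9,0],"angular":[0,0,0]},{"fingers":85,"delta_pos":[40,-22.9,0],"angular":[0,0,0]},{"fingers":85,"delta_pos":[40,-22.9,0],"angular":[0,0,0]},{"fingers":85,"delta_pos":[40,-22.9,0],"angular":[0,0,0]}]'; python3 -m pendant '[{"fingers":85,"delta_pos":[40,-22.9,0],"angular":[0,0,0]},{"fingers":85,"delta_pos":[40,-22.9,0],"angular":[0,0,0]},{"fingers":85,"delta_pos":[40,-22.9,0],"angular":[0,0,0]},{"fingers":85,"delta_pos":[40,-22.9,0],"angular":[0,0,0]},{"fingers":85,"delta_pos":[40,-22.9,0],"angular":[0,0,0]},{"fingers":85,"delta_pos":[0,0,0],"angular":[0,0,-0.1184]},{"fingers":85,"delta_pos":[0,0,0],"angular":[0,0,-0.1184]},{"fingers":85,"delta_pos":[0,0,0],"angular":[0,0,-0.1184]},{"fingers":85,"delta_pos":[0,0,0],"angular":[0,0,-0.1184]},{"fingers":85,"delta_pos":[0,0,0],"angular":[0,0,-0.1184]},{"fingers":85,"delta_pos":[0,0,0],"angular":[0,0,0]}]'; python3 st.py
python3 - <<'E'
from h import *
p=env.camera_params("wrist"); im=env.read_camera("wrist"); cv2.imwrite("pics/w4.png",im)
t=cv2.imread("pics/top3.png"); im2=env.read_camera("top"); cv2.imwrite("pics/top4.png",im2)
x=im2[100:220,150:300]; cv2.imwrite("pics/v4.png",np.hstack([cv2.resize(x,(480,384),interpolation=cv2.INTER_CUBIC),im[:, 100:420]]))
E
python3 g.py pics/top4.png "((101,249),(82,435))"
```

```text
clock: 16.2
tcp_pos: [0.5256, -0.0256, 0.2008]
orientation: [0.0, 0.906, 0.422, 0.001]
wrist_force: [0.8, 0.2, -0.2]
finger_gap: 0.0853
clock: 17.3
tcp_pos: [0.5663, 0.1996, 0.2004]
orientation: [0.0, 0.744, 0.669, 0.0]
wrist_force: [0.5, 0.4, 0.4]
finger_gap: 0.085
yaw 83.92 q6 1.882 tcp [566.3 199.6 200.4] axis est [560.  139.9] feeder xy 1.1 230.9 [0.03 0.06 0.03]
slabF [538.5  32.6] ang -6.53 ptr [631.   22.7] -5.96 gap along ey 0.06 res 0.33
```

View pics/v4.png

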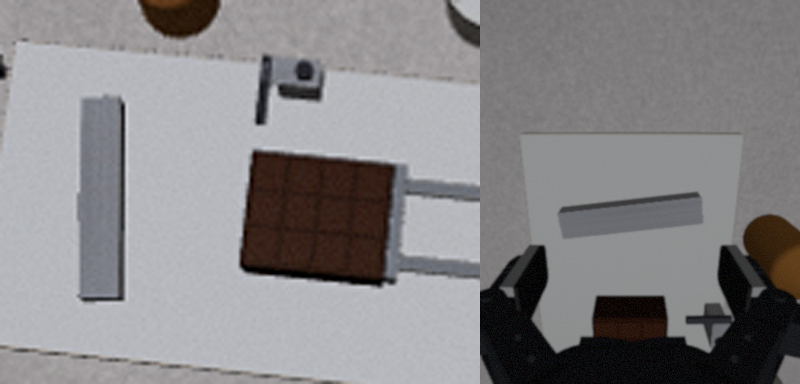

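```bash
python3 -m pendant '[{"fingers":85,"delta_pos":[0,-1,45],"angular":[0,0,0]},{"fingers":85,"delta_pos":[0,-1,45],"angular":[0,0,0]},{"fingers":85,"delta_pos":[0,0,45],"angular":[0,0,0]},{"fingers":85,"delta_pos":[0,0,30],"angular":[0,0,0]},{"fingers":85,"delta_pos":[0,0,15],"angular":[0,0,0]},{"fingers":85,"delta_pos":[0,0,3],"angular":[0,0,0]},{"fingers":85,"delta_pos":[0,0,0],"angular":[0,0,0]}]'; python3 -m pendant '[{"fingers":85,"delta_pos":[0,0,2],"angular":[0,0,0]},{"fingers":85,"delta_pos":[0,0,2],"angular":[0,0,0]},{"fingers":85,"delta_pos":[0,0,0],"angular":[0,0,0]}]'; python3 st.py
```

```text
clock: 18.1
tcp_pos: [0.5641, 0.1994, 0.0172]
orientation: [-0.0, 0.744, 0.668, -0.0]
wrist_force: [-0.0, 0.9, -0.2]
finger_gap: 0.0851
clock: 18.4
tcp_pos: [0.5647, 0.1995, 0.0141]
orientation: [0.0, 0.744, 0.668, 0.001]
wrist_force: [0.1, 0.1, -0.7]
finger_gap: 0.0852
yaw 83.84 q6 1.884 tcp [564.7 199.5  14.1] axis est [558.3 139.9] feeder xy -0.5 230.7 [ 0.03  0.02 -0.03]
```

```bash
python3 -m pendant '[{"fingers":85,"delta_pos":[0,0,3],"angular":[0,0,0]},{"fingers":85,"delta_pos":[-8,0,0],"angular":[0,0,0]},{"fingers":85,"delta_pos":[-6,0,0],"angular":[0,0,0]},{"fingers":85,"delta_pos":[-6,0,0],"angular":[0,0,0]},{"fingers":85,"delta_pos":[-6,0,0],"angular":[0,0,0]},{"fingers":85,"delta_pos":[-6,0,0],"angular":[0,0,0]},{"fingers":85,"delta_pos":[-6,0,0],"angular":[0,0,0]},{"fingers":85,"delta_pos":[-6,0,0],"angular":[0,0,0]},{"fingers":85,"delta_pos":[-6,0,0],"angular":[0,0,0]},{"fingers":85,"delta_pos":[-6,0,0],"angular":[0,0,0]},{"fingers":85,"delta_pos":[-6,0,0],"angular":[0,0,0]},{"fingers":85,"delta_pos":[-6,0,0],"angular":[0,0,0]}]'; python3 st.py; python3 -m pendant '[{"fingers":85,"delta_pos":[-6,0,0],"angular":[0,0,0]},{"fingers":85,"delta_pos":[-6,0,0],"angular":[0,0,0]},{"fingers":85,"delta_pos":[-6,0,0],"angular":[0,0,0]},{"fingers":85,"delta_pos":[-5,0,0],"angular":[0,0,0]},{"fingers":85,"delta_pos":[-5,0,0],"angular":[0,0,0]},{"fingers":85,"delta_pos":[-4,0,0],"angular":[0,0,0]},{"fingers":85,"delta_pos":[-4,0,0],"angular":[0,0,0]},{"fingers":85,"delta_pos":[-3,0,0],"angular":[0,0,0]},{"fingers":85,"delta_pos":[-2,0,0],"angular":[0,0,0]},{"fingers":85,"delta_pos":[0,0,0],"angular":[0,0,0]}]'; python3 st.py
python3 - <<'E'
from h import *
im=env.read_camera("wrist"); im2=env.read_camera("top"); cv2.imwrite("pics/top5.png",im2)
x=im2[100:220,150:300]; cv2.imwrite("pics/v5.png",np.hstack([cv2.resize(x,(480,384),interpolation=cv2.INTER_CUBIC),im[:, 100:420]]))
E
```

```text
clock: 19.6
tcp_pos: [0.5568, 0.1314, 0.0104]
orientation: [-0.0, 0.744, 0.668, 0.0]
wrist_force: [-0.5, 1.3, 0.3]
finger_gap: 0.0852
yaw 83.86 q6 1.769 tcp [556.8 131.4  10.4] axis est [550.4  71.7] feeder xy -1.0 162.1 [ 0.19  0.01 -0.06]
clock: 20.6
tcp_pos: [0.5524, 0.0906, 0.0102]
orientation: [0.0, 0.744, 0.668, -0.0]
wrist_force: [1.0, 0.3, -0.6]
finger_gap: 0.0847
yaw 83.84 q6 1.698 tcp [552.4  90.6  10.2] axis est [545.9  31. ] feeder xy -1.1 121.0 [0.05 0.03 0.01]
```

View pics/v5.png

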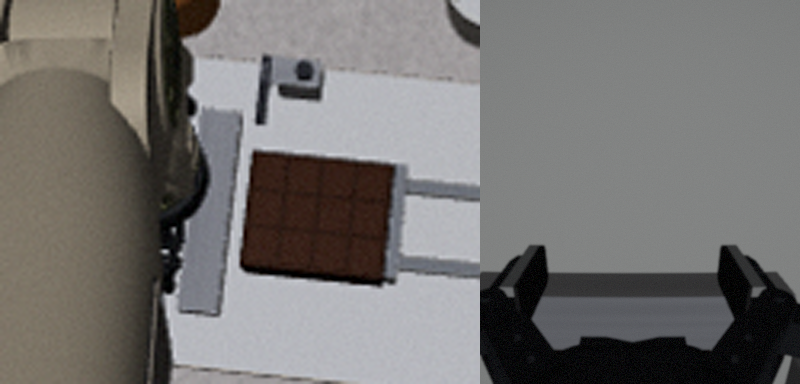

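```bash
python3 -m pendant '[{"fingers":85,"delta_pos":[-2,0,0],"angular":[0,0,0]},{"fingers":85,"delta_pos":[-2,0,0],"angular":[0,0,0]},{"fingers":85,"delta_pos":[-2,0,0],"angular":[0,0,0]},{"fingers":85,"delta_pos":[-2,0,0],"angular":[0,0,0]},{"fingers":85,"delta_pos":[-1,0,0],"angular":[0,0,0]},{"fingers":85,"delta_pos":[0,0,0],"angular":[0,0,0]}]'; python3 st.py
python3 - <<'E'
from h import *
im2=np.mean([env.read_camera("top").astype(float) for _ in range(4)],0).astype(np.uint8); cv2.imwrite("pics/top6.png",im2)
# profile across bar/slab boundary, rows through slab mid
for r in (152,160,168,176): print(r,im2[r,212:236].mean(1).astype(int))
E
```

```text
clock: 21.3
tcp_pos: [0.5515, 0.0818, 0.0103]
orientation: [0.0, 0.744, 0.668, -0.0]
wrist_force: [-0.4, 0.1, 0.2]
finger_gap: 0.0851
yaw 83.84 q6 1.682 tcp [551.5  81.8  10.3] axis est [545.   22.1] feeder xy -1.1 112.2 [-0.08  0.    0.03]
152 [ 41  39  49  46  24  21  37 109 129 129 128 126 125 128 117  61  49  29
  33  35  35  34  37  35]
160 [ 40  40  36  18   9   4  62 129 127 126 126 123 130 111  46  80  29  33
  36  36  37  35  35  32]
168 [ 23  82 115 122 125 125 122 126 127 126 124 129 110  47  82  27  33  37
  36  36  34  37  34  39]
176 [125 121 120 126 125 123 125 130 126 126 130 115  79 120  27  35  37  36
  38  37  37  37  36  36]
```

```bash
python3 -m pendant '[{"fingers":85,"delta_pos":[-1,0,0],"angular":[0,0,0]},{"fingers":85,"delta_pos":[-1,0,0],"angular":[0,0,0]},{"fingers":85,"delta_pos":[-1,0,0],"angular":[0,0,0]},{"fingers":85,"delta_pos":[-1,0,0],"angular":[0,0,0]},{"fingers":85,"delta_pos":[0,0,0],"angular":[0,0,0]}]';for i in 1 2 ; do :; done; python3 -m pendant '[{"fingers":85,"delta_pos":[-1,0,0],"angular":[0,0,0]},{"fingers":85,"delta_pos":[0,0,0],"angular":[0,0,0]}]'; python3 st.py
python3 - <<'E'
from h import *
im2=np.mean([env.read_camera("top").astype(float) for _ in range(4)],0).astype(np.uint8); cv2.imwrite("pics/top7.png",im2)
for r in (152,160,168,176): print(r,im2[r,218:236].mean(1).astype(int))
E
```

```text
clock: 22.0
tcp_pos: [0.5511, 0.078, 0.0104]
orientation: [0.0, 0.744, 0.668, 0.0]
wrist_force: [0.4, -0.1, 0.2]
finger_gap: 0.0848
clock: 22.2
tcp_pos: [0.551, 0.077, 0.0103]
orientation: [0.0, 0.744, 0.668, 0.0]
wrist_force: [0.1, 0.3, 0.9]
finger_gap: 0.0852
yaw 83.85 q6 1.673 tcp [551.   77.   10.3] axis est [544.6  17.4] feeder xy -1.1 107.4 [ 0.1   0.01 -0.  ]
152 [ 32  24  25  88 127 127 129 125 126 112  31  29  35  37  35  37  37  36]
160 [ 20   3  54 128 128 127 124 126 116  49  28  34  33  36  32  35  35  32]
168 [125 125 124 125 129 124 127 116  54  27  34  36  37  34  36  36  37  37]
176 [127 124 126 125 126 127 121  76  29  34  38  37  37  38  37  39  37  38]
```

```bash
python3 -m pendant '[{"fingers":85,"delta_pos":[-1,0,0],"angular":[0,0,0]},{"fingers":85,"delta_pos":[0,0,0],"angular":[0,0,0]}]'; python3 -m pendant '[{"fingers":85,"delta_pos":[-0.5,0,0],"angular":[0,0,0]},{"fingers":85,"delta_pos":[0,0,0],"angular":[0,0,0]}]';  python3 -m pendant '[{"fingers":85,"delta_pos":[-0.5,0,0],"angular":[0,0,0]},{"fingers":85,"delta_pos":[0,0,0],"angular":[0,0,0]}]'; python3 st.py
```

```text
clock: 22.6
tcp_pos: [0.5509, 0.0765, 0.0103]
orientation: [-0.0, 0.744, 0.668, 0.0]
wrist_force: [0.4, 3.1, -0.9]
finger_gap: 0.085
clock: 22.8
tcp_pos: [0.5509, 0.0764, 0.0103]
orientation: [-0.001, 0.744, 0.668, 0.001]
wrist_force: [0.5, 5.7, 0.2]
finger_gap: 0.0851
clock: 23.0
tcp_pos: [0.5509, 0.0765, 0.0103]
orientation: [-0.001, 0.744, 0.668, 0.001]
wrist_force: [1.0, 5.6, -0.3]
finger_gap: 0.0854
yaw 83.9 q6 1.669 tcp [550.9  76.5  10.3] axis est [544.5  16.8] feeder xy -1.1 106.8 [ 1.27 -0.12 -0.11]
```

```bash
python3 -m pendant '[{"fingers":85,"delta_pos":[3,0,0],"angular":[0,0,0]},{"fingers":85,"delta_pos":[10,0,0],"angular":[0,0,0]},{"fingers":85,"delta_pos":[25,0,0],"angular":[0,0,0]},{"fingers":85,"delta_pos":[25,0,0],"angular":[0,0,0]},{"fingers":85,"delta_pos":[0,0,-45],"angular":[0,0,0]},{"fingers":85,"delta_pos":[0,0,-45],"angular":[0,0,0]},{"fingers":85,"delta_pos":[0,0,-45],"angular":[0,0,0]},{"fingers":85,"delta_pos":[40,0,-30],"angular":[0,0,0]},{"fingers":85,"delta_pos":[40,0,0],"angular":[0,0,0]},{"fingers":85,"delta_pos":[40,0,0],"angular":[0,0,0]},{"fingers":85,"delta_pos":[40,0,0],"angular":[0,0,0]},{"fingers":85,"delta_pos":[0,0,0],"angular":[0,0,0]}]'
python3 - <<'E'
from h import *
im=env.read_camera("wrist"); im2=np.mean([env.read_camera("top").astype(float) for _ in range(4)],0).astype(np.uint8); cv2.imwrite("pics/top8.png",im2)
x=im2[110:200,190:270]; sc=env.read_camera("scene"); cv2.imwrite("pics/scene8.png",sc)
cv2.imwrite("pics/v8.png",np.hstack([cv2.resize(x,(480,540),interpolation=cv2.INTER_CUBIC),np.vstack([im[130:400, 100:420][:254],np.zeros((286,320,3),np.uint8)])]))
y=sc[170:280,220:360]; v=cv2.imread("pics/v8.png"); v[254:505,480:]=cv2.resize(y,(320,251),interpolation=cv2.INTER_CUBIC); cv2.imwrite("pics/v8.png",v)
E
python3 g.py pics/top8.png "((101,249),(82,435))"
```

```text
clock: 24.2
tcp_pos: [0.5743, 0.3015, 0.1748]
orientation: [-0.0, 0.742, 0.67, 0.001]
wrist_force: [-0.4, 0.5, -0.6]
finger_gap: 0.0853
slabF [551.5  31.2] ang -5.9 ptr [631.7  22.8] -5.51 gap along ey 0.22 res 0.37
```

View pics/v8.png

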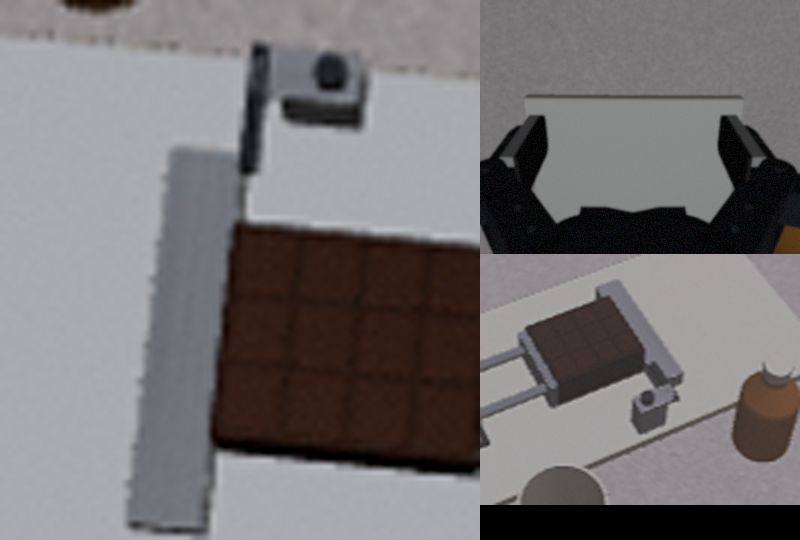

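```bash
cat > c.py <<'E'
from f import *
def c(u,v): s=((u+.5)/6-.5+190,(v+.5)/6-.5+110); return ((s[0]-210+.5)*5.3-.5,(s[1]-100+.5)*5.3-.5)
ey=np.array([.1066,.9943])
for n,a,b,z in[("bar+y",(168,160),(129,515),.037),("bar-y low",(212,458),(206,525),.037),("slabF",(234,230),(214,435),.06)]:
    L=line(edge(c(*a),c(*b),15,2),z); print(n,L[0].round(1),"ang",round(float(L[2]),2),"ey",round(float(L[0]@ey-27.95),2),"res",round(float(L[3]),2))
E
python3 c.py pics/top8.png; python3 st.py
```

```text
bar+y [556.1  62.9] ang -6.35 ey 93.84 res 0.43
bar-y low [483.1  36. ] ang -7.47 ey 59.33 res 0.38
slabF [554.2  31. ] ang -6.21 ey 61.99 res 0.49
yaw 83.78 q6 2.031 tcp [574.5 295.7 175.3] axis est [568. 236.] feeder xy -1.0 327.3 [-0.03  0.05 -0.02]
```

```bash
python3 -c "
from workcell import env
print(env.get_state()['wrist_force'].round(1)); print(env.hand_in())"
```

```text
[0.3 1.1 0.6]
the job is handed in; nothing more can be done
None
```

I finished the job and handed it in at about 24.5 s, with the gripper clear of everything.

- **Crank:** I turned it clockwise by about 7.8 rad (1.24 turns), gripping the paddle twice.
- **Slab:** The last pictures show its front face within about 0.2 mm of the gauge mark and parallel to it within about 0.7° (line-fit noise).
- **Bar:** I pushed it back with the two open fingers until it met the slab, at about 6 N. In the pictures its far edge is 31.9 mm from the slab's front face, against a bar width of 32 mm, and it is parallel within 0.2°, so it lies flush.

**Checks that disagreed:**
- **Travel estimate:** My first picture-based estimate of the pusher travel was about 2.3 mm short of what was needed. I went by the slab-to-pointer gap seen in later pictures instead.
- **Bar from tool position:** At contact, the tool position put the bar's front about 1.8 mm ahead of the mark. That is within the 2 mm calibration, and the pictures show no gap.
- **Bar's near edge:** Its line fit came out 2.7 mm behind the slab's face and 1.3° off. I took this to be the bar's visible side face, because the far edge agrees with the bar's width.

The robot never touched the slab. It kept clear of the bottle, tub and spatula, though I did not measure their positions at the end.

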